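# Hang the staff headset over the rail

### The arm

A 6-joint arm with a two-finger parallel gripper is mounted at the origin on a cart in front of the work surface, level with it; the furniture and walls round the work are solid. World frame = base frame: x ahead of the robot, y to its left, z up, the work surface at z = 0. Lengths are in m, angles in rad, forces in N, time in s.
With the tool pointing down it reaches from about 0.325 to 1 m from the base axis. Payload 5.1 kg.
Tool frame: the origin (TCP) lies between the finger pads; the fingertips stand ahead of it and the grasp point (between the pads) lies 5 mm behind it (env.tips_ahead is the z of the fingertips in the tool frame, in m); z points along the fingers, y is the line along which they close (so a half turn about z gives the same grasp; the last joint's range is limited). The gripper opens to 85 mm and grips with 20 to 120 N. Pads are 22 mm wide; open, the fingers measure 114 mm over their backs; the gripper's body (76 mm by 85 mm) begins 54 mm behind the grasp point. The pads swing forward as they close: fully open they stand 13 mm farther back than shut.
Start: joints at [1.149, 0.124, 1.65, -0, 1.367, -0.083], TCP at [0.216, 0.613, 0.245] pointing down, gripper open.
Joint ranges: [-2.61, 2.61], [-1.02, 2.33], [0.03, 2.71], [-1.35, 4.49], [0.32, 2.68], [-2.91, 2.91]. Speed limits (rad/s): [2.57, 2.57, 3.14, 3.14, 3.14, 3.14].

### API

Orientations are given as a unit quaternion [x, y, z, w].
In Python, from bench import env, capture, get_calibration, nets gives the robot as it stands.
- The arm moves only by the shell command python3 -m jog 'ROWS' [FORCE]. ROWS is JSON, one flat list of numbers, 5 for each row, row after row: the shift along the world's x, y, z each as a share of 30 mm, from -1 to 1, then the turn about the world's z as a share of 0.08 rad, from -1 to 1, then the closure, from -1 (fully open) to 1 (shut), so that 0 is half open. A call has exactly 10 rows; each row shifts and turns the commanded pose from where the row before left it; what a row does not reach is not made up. A row lasts 1/10 s, in which the tool goes at most 50 mm and 8.59 degrees, less where a joint would pass 70% of its speed; a pose out of reach is approached as far as the arm can. A call with a number of a shift or a turn outside -1 to 1 is refused whole. A call with a gripper value outside its range is refused whole. The fingers move at their own pace and stop on an object; FORCE is the grip in N (left out, the last holds). Time passes only in rows, so rows that do not move let the fingers close, or fill a call up. It gives the time, the measured TCP pose, the force, the opening and the grip force at its end, in the units of the state.
- env.observe(): the state, without advancing time (a new reading comes with each control period).
- capture(name): name is "scene" or "side" or "wrist"; returns (picture, depth): 384x512x3 uint8, red, green, blue; 384x512 float32, m along the optical axis (not along the pixel's ray), 0 where there is no reading.
- get_calibration(name): a dict with "vfov" (degrees; the focal length in pixels is half the picture's height over the tangent of half this angle, whatever the lens; pixels are square), "cx", "cy" (the principal point, pixels), "R" (3x3) and "t" (3): a world point X has camera coordinates R X + t. Camera axes: x right, y down, z forward; pixel columns grow to the right and rows downward; lengths in m; the calibration is good to about 2 mm. A picture is of the moment at which its call begins: read the wrist's pose just before it. get_calibration takes no time and is no camera call; for the wrist camera it gives the pose at the moment of the call.
- env.job_done(): hands the job in; it is judged then, once.
Trained networks look in the newest picture that a camera, given by its name, has taken for a name from the list of things; names that differ only in an ending like _2 or _b are one class to them, and where a whole thing is asked for, a point or a joint stands for the part that bears it (a point fixed in the world has none). Each returns a list of dicts, best first, with "score" (0 to 1); they miss things now and then, are a little off and sometimes report something else, mostly with a low value. They report only what shows in the picture. A call takes as long as a camera call.
- nets.cut_out(label, camera): "mask" (384x512 bool, what is visible of it).
- nets.tip_of(label, camera): "centre" ([x, y, z] in m, in world coordinates, good to about 4 mm: a listed point, or the origin of a listed thing).
The state is a dict: "t": time; "q": joint angles; "dq": joint speeds; "joint_torque": joint torques, N m; "ee_pos": TCP position; "orientation": TCP orientation; "wrist_force": force on the tool from outside, world axes, zero at the start; "torque": the same for the moment, N m; "grip_width": opening from 0.0 (shut) to 1.0 (fully open); "grasp_force": force on a finger pad.
Only numpy, scipy, OpenCV 4.12 (cv2) and the standard library are available. Lean on these libraries where they do the work, as an engineer would, in place of code of your own. Each camera call takes 0.05 s, during which the arm holds its last target. There are 200 camera calls.

### The job

Service is about to start: take the staff headset with the orange trim off the stand top and hang it over the steel rail, so that its padded headband rests squarely across the bar between the two posts with one ear cup hanging on each side, then let go. Leave the headset with the blue trim standing where it is.

Things in the scene. Friction and masses are not known exactly. Their poses are not given: they have to be found in the camera images.
- orange_headset_crown (a point): Centre of the grey crown pad of the ORANGE-trimmed headset: a rigid inverted U standing on its ear cups, 155 mm across (x), 140 tall, 160 g. Point 129 mm above its underside. Pad 26 mm wide (y, flat sides to pinch from above), 20 thick (10 above, 10 below the point), 60 long (x), slightly arched. Grip its upper 14 mm only: the bar goes right under it. x: cup to cup; y: along band width; z up.
- blue_headset_crown (a point): The same point of the BLUE-trimmed headset, to be left alone; same shape. On both, the ear cups are 50 mm wide (y) and 58 tall, 104 mm (x) are free between the cushions, and a thin microphone boom reaches 67 mm out to +y near the foot of the -x cup.
- rail_mid (a point): Middle of the axis of the steel rail: a fixed, level, round bar of 16 mm diameter, axis 137 mm above the stand top, on two posts 260 mm apart, with ball ends of 23 mm and round feet of 52 mm diameter. y: along the bar; x: level, square to it; z up. A headset hung on it has its crown point 18 mm above this axis and its cups 26 mm clear of the stand top.

How it is judged:
At the end, for the whole second after the job is handed in: The orange-trimmed headset hangs at rest on the bar by its crown pad: crown point within 25 mm of the bar sideways, within 100 mm of the middle of the rail along it, and 8 to 26 mm above the bar's axis; upright within 17 degrees, band square to the bar within 20 degrees, released (x of orange_headset_crown in the frame of rail_mid between -0.025 and 0.025 m and y of orange_headset_crown in the frame of rail_mid between -0.1 and 0.1 m and z of orange_headset_crown in the frame of rail_mid between 0.008 and 0.026 m and angle between orange_headset_crown's own z axis and vertical below 0.3 rad and angle between the y axis of orange_headset_crown and the y axis of rail_mid, either way round below 0.35 rad and linear speed of orange_headset below 0.03 m/s and angular speed of orange_headset below 0.3 rad/s); the robot touches nothing.
It fails at once if the blue-trimmed headset is moved by more than 30 mm (distance of blue_headset_crown from where it was at the start of the episode above 0.03 m).
It also fails if it takes over 45 s, if anything falls off the work surface, if the arm or the gripper's body presses on something with over 40 N, if the wrist force passes 120 N, or if a joint passes its speed limit or range.

## Working session

There is one attempt and no reset: what is moved stays moved. The work goes in short steps, Python scripts to look and compute and a shell command to move; the robot and the scene stay as the last step left them, time stands still between calls to the robot, and variables do not carry over. Pictures are saved under pics/ and viewed, at most 10 in all, crops included, and the job is handed in when it is done.

```bash
mkdir -p pics; python3 - <<'E'
from bench import env,capture,get_calibration,nets
import cv2,numpy as np
ims=[]
for c in ["scene","side"]:
    p,d=capture(c); ims.append(p)
    for l in ["orange_headset_crown","blue_headset_crown","rail_mid"]:
        for r in nets.tip_of(l,c)[:3]: print(c,l,np.round(r["centre"],3),round(r["score"],2))
cv2.imwrite("pics/a.png",cv2.resize(np.vstack(ims)[:,:,::-1],(450,600)) if 0 else cv2.resize(np.hstack(ims)[:,:,::-1],(800,300)))
cv2.imwrite("pics/scene.png",ims[0][:,:,::-1])
s=env.observe();print(s["t"],s["ee_pos"],s["orientation"],env.tips_ahead)
E
```

```text
scene orange_headset_crown [0.425 0.178 0.124] 0.79
scene blue_headset_crown [ 0.463 -0.189  0.128] 0.66
scene rail_mid [ 0.636 -0.06   0.135] 0.85
side orange_headset_crown [0.425 0.179 0.128] 0.79
side rail_mid [ 0.634 -0.06   0.134] 0.88
0.4 [0.21600816 0.61296609 0.24513764] [ 1.68592876e-01  9.85685759e-01 -1.52515839e-04 -6.29375606e-05] 0.014
```

View pics/a.png

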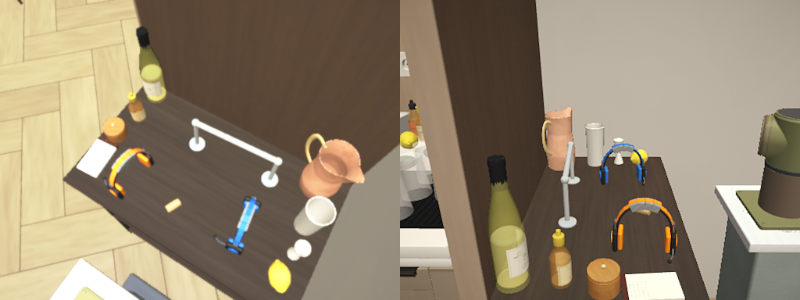

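View pics/scene.png

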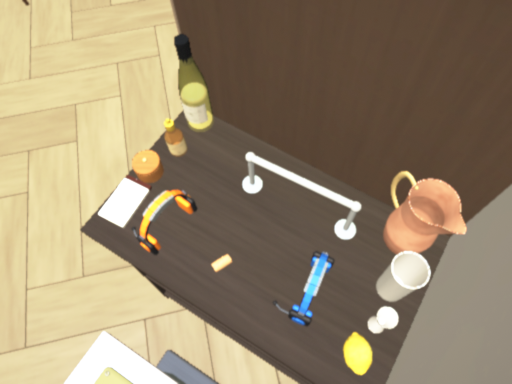

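The orange headset is at about (165,215) in the scene picture, blue at (312,290) and the rail from (250,157) to (356,206). Next I'll get the yaws from depth.

```bash
cat > h.py <<'E'
from bench import env,capture,get_calibration,nets
import cv2,numpy as np
def cloud(c):
    p,d=capture(c); k=get_calibration(c); f=192/np.tan(np.radians(k["vfov"])/2)
    v,u=np.mgrid[:384,:512]; X=np.stack([(u-k["cx"])*d/f,(v-k["cy"])*d/f,d],-1)
    W=(X-np.array(k["t"]))@np.array(k["R"]); W[d==0]=np.nan
    return p,W
def axis(P,name):
    m=P.mean(0); w,V=np.linalg.eigh(np.cov((P[:,:2]-m[:2]).T)); a=V[:,1]
    s=(P[:,:2]-m[:2])@a; mid=m[:2]+a*(s.min()+s.max())/2
    print(name,len(P),"mean",m.round(3),"mid",mid.round(3),"yaw",round(np.arctan2(a[1],a[0])%np.pi,3),"len",round(np.ptp(s),3),"sd",round(np.sqrt(w[0]),4),"z",P[:,2].min().round(3),P[:,2].max().round(3))
E
python3 - <<'E'
from h import *
for c in ["scene","side"]:
    p,W=cloud(c); hsv=cv2.cvtColor(p,cv2.COLOR_RGB2HSV)
    def sel(cx,cy,r,z0,z1): 
        with np.errstate(invalid='ignore'): return (np.hypot(W[...,0]-cx,W[...,1]-cy)<r)&(W[...,2]>z0)&(W[...,2]<z1)
    axis(W[sel(.635,-.06,.11,.115,.155)],c+" rail")
    o=sel(.425,.178,.11,.015,.16)
    axis(W[o],c+" orange all"); axis(W[sel(.425,.178,.06,.11,.16)],c+" orange top")
    axis(W[sel(.425,.178,.06,.11,.16)&(hsv[...,1]<90)],c+" pad grey")
    axis(W[sel(.463,-.189,.06,.11,.16)],c+" blue top")
    t=sel(.425,.178,.1,.11,.2); 
    with np.errstate(invalid='ignore'): near=(np.hypot(W[...,0]-.425,W[...,1]-.178)<.2)&(np.hypot(W[...,0]-.425,W[...,1]-.178)>.1)&(W[...,2]>.03)
    print("neighbours",np.unique((W[near]/.03).round().astype(int)*3,axis=0).tolist()[:40])
k=get_calibration("wrist");print(k["t"])
E
```

```text
scene rail 712 mean [ 0.629 -0.063  0.142] mid [ 0.629 -0.06 ] yaw 1.619 len 0.219 sd 0.0042 z 0.131 0.147
scene orange all 1237 mean [0.415 0.175 0.09 ] mid [0.421 0.174] yaw 3.013 len 0.159 sd 0.0131 z 0.015 0.143
scene orange top 566 mean [0.419 0.176 0.13 ] mid [0.421 0.175] yaw 3.037 len 0.103 sd 0.0078 z 0.11 0.143
scene pad grey 281 mean [0.419 0.172 0.131] mid [0.417 0.173] yaw 3.022 len 0.078 sd 0.0091 z 0.11 0.141
scene blue top 576 mean [ 0.457 -0.191  0.132] mid [ 0.462 -0.19 ] yaw 0.13 len 0.103 sd 0.0071 z 0.111 0.141
neighbours [[48, 30, 3], [48, 30, 6], [48, 33, 3], [48, 33, 6], [51, 27, 3], [51, 27, 6], [51, 30, 3], [51, 30, 6], [51, 33, 6], [51, 36, 6], [54, 27, 3], [54, 27, 6], [54, 30, 3], [54, 30, 6], [54, 33, 6], [54, 36, 6], [60, 27, 3], [60, 27, 6], [60, 27, 9], [60, 30, 3], [60, 30, 6]]
side rail 250 mean [ 0.633 -0.049  0.143] mid [ 0.633 -0.059] yaw 1.622 len 0.215 sd 0.0045 z 0.137 0.147
side orange all 1887 mean [0.423 0.193 0.082] mid [0.426 0.193] yaw 3.022 len 0.159 sd 0.0117 z 0.015 0.141
side orange top 731 mean [0.425 0.189 0.128] mid [0.425 0.189] yaw 3.043 len 0.102 sd 0.0067 z 0.11 0.141
side pad grey 415 mean [0.424 0.193 0.127] mid [0.424 0.193] yaw 3.05 len 0.09 sd 0.0038 z 0.11 0.139
side blue top 330 mean [ 0.467 -0.179  0.127] mid [ 0.465 -0.179] yaw 0.094 len 0.102 sd 0.0062 z 0.11 0.141
neighbours [[48, 30, 6], [48, 33, 3], [48, 33, 6], [51, 30, 6], [51, 33, 3], [51, 33, 6], [51, 36, 3], [51, 36, 6], [54, 30, 6], [54, 33, 3], [54, 33, 6], [54, 36, 6], [57, 33, 6]]
[-0.64913703 -0.03373144  0.37743631]
```

```bash
python3 -m jog '[0.46,-0.96,0,0.29,-1, 0.46,-0.96,0,0.29,-1, 0.46,-0.96,0,0.29,-1, 0.46,-0.96,0,0.29,-1, 0.46,-0.96,0,0.29,-1, 0.46,-0.96,0,0.29,-1, 0.46,-0.96,0,0.29,-1, 0.46,-0.96,0,0.29,-1, 0.46,-0.96,0,0.29,-1, 0.46,-0.96,0,0.29,-1]'
python3 -m jog '[0.46,-0.96,0,0,-1, 0.46,-0.96,0,0,-1, 0.46,-0.96,0,0,-1, 0.46,-0.96,0,0,-1, 0.46,-0.96,0,0,-1, 0,0,0,0,-1, 0,0,0,0,-1, 0,0,0,0,-1, 0,0,0,0,-1, 0,0,0,0,-1]'
python3 - <<'E'
from h import *
p,W=cloud("wrist"); print(env.observe()["ee_pos"],env.observe()["orientation"],env.tips_ahead)
for r in nets.tip_of("orange_headset_crown","wrist")[:2]: print(r["centre"],r["score"])
with np.errstate(invalid='ignore'): m=(np.hypot(W[...,0]-.425,W[...,1]-.18)<.06)&(W[...,2]>.112)&(W[...,2]<.16)
axis(W[m],"top"); 
g=m&(cv2.cvtColor(p,cv2.COLOR_RGB2HSV)[...,1]<90); axis(W[g],"grey")
cv2.imwrite("pics/w1.png",p[:,:,::-1])
E
```

```text
t: 1.5
ee_pos: [0.3544, 0.3239, 0.2456]
orientation: [0.053, 0.999, 0.0, 0.0]
wrist_force: [0.8, 0.1, -0.0]
grip_width: 0.999
grasp_force: 0.0
t: 2.5
ee_pos: [0.4227, 0.1818, 0.2453]
orientation: [0.053, 0.999, 0.0, -0.0]
wrist_force: [-0.2, -0.4, 0.5]
grip_width: 0.998
grasp_force: 0.0
[0.42275223 0.1816988  0.2452967 ] [ 5.26612252e-02  9.98612434e-01  2.34954454e-05 -3.81717492e-05] 0.014
[0.4228, 0.1842, 0.128] 0.71
top 2815 mean [0.417 0.181 0.133] mid [0.423 0.18 ] yaw 3.049 len 0.101 sd 0.0071 z 0.112 0.141
grey 1049 mean [0.419 0.18  0.135] mid [0.423 0.18 ] yaw 3.064 len 0.074 sd 0.0101 z 0.12 0.14
```

View pics/w1.png

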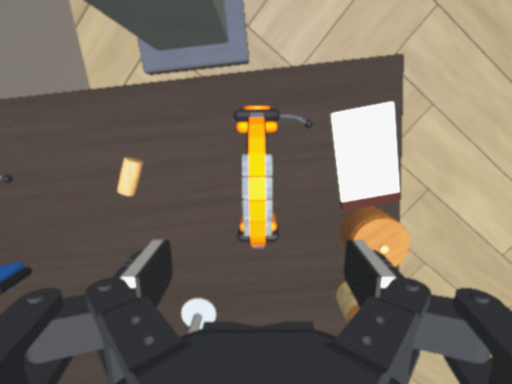

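The wrist picture shows the pad at columns 242–273, rows 155–235, centred between the fingers and aligned with them, boom to +y. Descending.

```bash
python3 -m jog '[0.04,0,-0.5,0.1,-1, 0,0,-0.5,0.1,-1, 0,0,-0.5,0,-1, 0,0,-0.5,0,-1, 0,0,-0.5,0,-1, 0,0,-0.5,0,-1, 0,0,-0.5,0,-1, 0,0,0,0,-1, 0,0,0,0,-1, 0,0,0,0,-1]' 45
python3 -m jog '[0,0,0,0,1, 0,0,0,0,1, 0,0,0,0,1, 0,0,0,0,1, 0,0,0,0,1, 0,0,0,0,1, 0,0,0,0,1, 0,0,0,0,1, 0,0,0,0,1, 0,0,0,0,1]' 45
python3 -m jog '[0,0,0.2,0,1, 0,0,0.4,0,1, 0,0,0.6,0,1, 0,0,0.6,0,1, 0,0,0.6,0,1, 0,0,0.6,0,1, 0,0,0.6,0,1, 0,0,0.6,0,1, 0,0,0.6,0,1, 0,0,0.2,0,1]'
python3 - <<'E'
from h import *
ims=[]
for c in ["side","wrist"]:
    p,_=capture(c); ims.append(p)
    for r in nets.tip_of("orange_headset_crown",c)[:2]: print(c,r["centre"],r["score"])
print(env.observe()["ee_pos"])
cv2.imwrite("pics/l.png",cv2.resize(np.hstack(ims)[:,:,::-1],(800,300)))
E
```

```text
t: 3.6
ee_pos: [0.4249, 0.1812, 0.1412]
orientation: [0.045, 0.999, 0.0, 0.001]
wrist_force: [-0.5, -0.5, 0.2]
grip_width: 1.0
grasp_force: 0.0
t: 4.6
ee_pos: [0.4246, 0.1811, 0.1407]
orientation: [0.045, 0.999, 0.0, 0.0]
wrist_force: [0.2, -1.1, 4.0]
grip_width: 0.291
grasp_force: 45.3
t: 5.6
ee_pos: [0.4247, 0.1813, 0.2928]
orientation: [0.045, 0.999, 0.001, 0.002]
wrist_force: [0.6, 0.3, -1.0]
grip_width: 0.288
grasp_force: 44.7
side [0.4234, 0.1814, 0.278] 0.71
side [0.4642, -0.184, 0.1254] 0.43
wrist [0.4235, 0.1823, 0.279] 0.79
[0.42378661 0.18095014 0.28938392]
```

View pics/l.png

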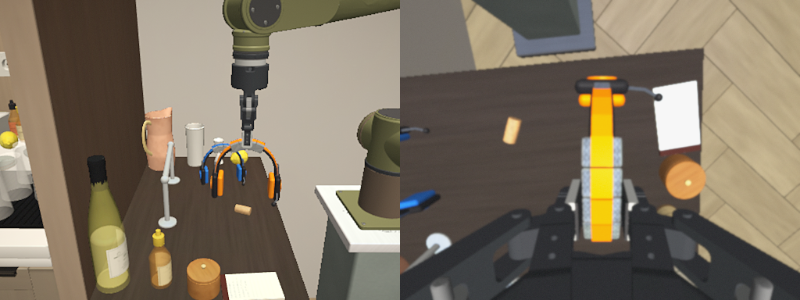

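```bash
python3 -m jog '[0,0,0.6,0,1, 0,0,0.6,0,1, 0.58,-0.67,0,0.2,1, 0.58,-0.67,0,0.2,1, 0.58,-0.67,0,0.2,1, 0.58,-0.67,0,0.2,1, 0.58,-0.67,0,0.2,1, 0.58,-0.67,0,0.2,1, 0.58,-0.67,0,0.2,1, 0.58,-0.67,0,0.2,1]'
python3 -m jog '[0.58,-0.67,0,0.15,1, 0.58,-0.67,0,0,1, 0.58,-0.67,0,0,1, 0.58,-0.67,0,0,1, 0,0,0,0,1, 0,0,0,0,1, 0,0,0,0,1, 0,0,0,0,1, 0,0,0,0,1, 0,0,0,0,1]'
python3 - <<'E'
from h import *
ims=[]
for c in ["side","scene","wrist"]:
    p,W=cloud(c); ims.append(p)
    for l in ["orange_headset_crown","rail_mid"]:
        for r in nets.tip_of(l,c)[:1]: print(c,l,r["centre"],r["score"])
    with np.errstate(invalid='ignore'):
        m=(np.hypot(W[...,0]-.635,W[...,1]+.06)<.11)&(W[...,2]>.115)&(W[...,2]<.155)&(abs(W[...,0]-.635)<.03)
        n=(np.hypot(W[...,0]-.635,W[...,1]+.06)<.11)&(W[...,2]>.185)&(W[...,2]<.335)&(cv2.cvtColor(p,cv2.COLOR_RGB2HSV)[...,1]>150)
    if m.sum()>20: axis(W[m],c+" rail")
    if n.sum()>20: axis(W[n],c+" orange")
print(env.observe()["ee_pos"],env.observe()["orientation"])
cv2.imwrite("pics/r.png",cv2.resize(np.hstack(ims[::2])[:,:,::-1],(800,300)))
E
```

```text
t: 6.8
ee_pos: [0.5635, 0.0193, 0.3243]
orientation: [-0.019, 1.0, 0.0, -0.002]
wrist_force: [-0.3, 0.8, -1.8]
grip_width: 0.29
grasp_force: 44.7
t: 7.8
ee_pos: [0.6328, -0.0597, 0.3266]
orientation: [-0.025, 1.0, -0.0, 0.0]
wrist_force: [0.1, -0.4, -1.3]
grip_width: 0.291
grasp_force: 44.8
side orange_headset_crown [0.6315, -0.0623, 0.3156] 0.72
side rail_mid [0.6333, -0.0589, 0.1352] 0.61
side rail 255 mean [ 0.633 -0.049  0.143] mid [ 0.633 -0.06 ] yaw 1.619 len 0.218 sd 0.0045 z 0.136 0.147
side orange 521 mean [ 0.635 -0.046  0.244] mid [ 0.633 -0.046] yaw 0.033 len 0.159 sd 0.0094 z 0.19 0.324
scene orange_headset_crown [0.6339, -0.0603, 0.3089] 0.55
scene rail_mid [0.6354, -0.0594, 0.1382] 0.84
scene rail 617 mean [ 0.63  -0.067  0.142] mid [ 0.63 -0.06] yaw 1.619 len 0.218 sd 0.0042 z 0.132 0.147
scene orange 726 mean [ 0.607 -0.067  0.263] mid [ 0.623 -0.068] yaw 3.104 len 0.148 sd 0.0081 z 0.189 0.331
wrist orange_headset_crown [0.6318, -0.0579, 0.3144] 0.9
wrist rail 2122 mean [ 0.631 -0.06   0.143] mid [ 0.631 -0.06 ] yaw 1.621 len 0.22 sd 0.0043 z 0.136 0.147
wrist orange 5897 mean [ 0.607 -0.062  0.304] mid [ 0.611 -0.062] yaw 0.048 len 0.119 sd 0.006 z 0.219 0.326
[ 0.63303769 -0.06019929  0.32632184] [-2.45649988e-02  9.99698235e-01  1.60228047e-05 -2.05434930e-05]
```

View pics/r.png

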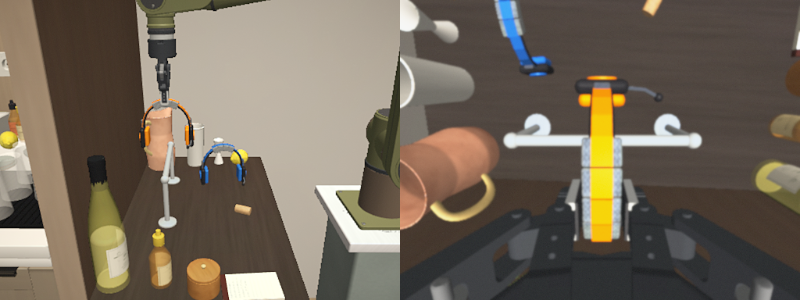

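The headset is centred over the bar (crown and rail agree within 2 mm), with the band square to it, so I'll lower it.

```bash
python3 -m jog '[0.03,0,-0.55,0,1, 0,0,-0.55,0,1, 0,0,-0.55,0,1, 0,0,-0.55,0,1, 0,0,-0.55,0,1, 0,0,-0.55,0,1, 0,0,-0.55,0,1, 0,0,-0.55,0,1, 0,0,-0.55,0,1, 0,0,0,0,1]'
python3 -m jog '[0,0,-0.06,0,1, 0,0,-0.06,0,1, 0,0,-0.06,0,1, 0,0,-0.06,0,1, 0,0,-0.06,0,1, 0,0,0,0,1, 0,0,0,0,1, 0,0,0,0,1, 0,0,0,0,1, 0,0,0,0,1]'
python3 - <<'E'
from h import *
ims=[]
for c in ["side","scene","wrist"]:
    p,_=capture(c); ims.append(p)
    for r in nets.tip_of("orange_headset_crown",c)[:1]: print(c,r["centre"],r["score"])
cv2.imwrite("pics/d.png",ims[0][100:330,100:360,::-1].repeat(2,0).repeat(2,1))
E
```

```text
t: 9.25
ee_pos: [0.6321, -0.0599, 0.1739]
orientation: [-0.025, 1.0, 0.001, -0.003]
wrist_force: [0.2, -0.6, -1.9]
grip_width: 0.286
grasp_force: 44.8
t: 10.25
ee_pos: [0.634, -0.0602, 0.1689]
orientation: [-0.025, 1.0, -0.0, 0.0]
wrist_force: [-0.8, 0.3, -2.2]
grip_width: 0.291
grasp_force: 44.8
side [0.6362, -0.0607, 0.1564] 0.93
scene [0.6363, -0.0636, 0.1524] 0.88
wrist [0.6296, -0.0583, 0.1555] 0.73
```

View pics/d.png

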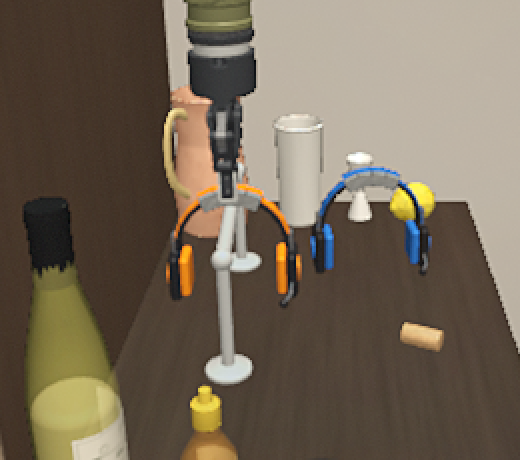

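The headset straddles the bar at (225,205) in the crop, with no contact force yet. I'll lower it a couple of mm more.

```bash
python3 -m jog '[0,0,-0.04,0,1, 0,0,0,0,1, 0,0,-0.03,0,1, 0,0,0,0,1, 0,0,0,0,1, 0,0,0,0,1, 0,0,0,0,1, 0,0,0,0,1, 0,0,0,0,1, 0,0,0,0,1]'
```

```text
t: 11.55
ee_pos: [0.6341, -0.0602, 0.167]
orientation: [-0.025, 1.0, -0.0, 0.0]
wrist_force: [-1.1, 0.4, 1.8]
grip_width: 0.292
grasp_force: 45.1
```

```bash
python3 -m jog '[0,0,0,0,0.4, 0,0,0,0,0.35, 0,0,0,0,0.3, 0,0,0,0,0.2, 0,0,0,0,0.1, 0,0,0,0,0, 0,0,0,0,-0.1, 0,0,0,0,-0.2, 0,0,0,0,-0.2, 0,0,0,0,-0.2]' 20
python3 -m jog '[0,0,0.2,0,-0.2, 0,0,0.3,0,-0.2, 0,0,0.5,0,-0.2, 0,0,0.6,0,-0.2, 0,0,0.6,0,-0.2, 0,0,0.6,0,-0.2, 0,0,0.6,0,-0.2, 0,0,0.6,0,-0.2, 0,0,0.6,0,-0.2, 0,0,0,0,-0.2]'
python3 - <<'E'
from h import *
ims=[]
for c in ["side","scene","wrist"]:
    p,W=cloud(c); ims.append(p)
    for l in ["orange_headset_crown","rail_mid","blue_headset_crown"]:
        for r in nets.tip_of(l,c)[:1]: print(c,l,r["centre"],r["score"])
    with np.errstate(invalid='ignore'):
        n=(np.hypot(W[...,0]-.635,W[...,1]+.06)<.11)&(W[...,2]>.03)&(W[...,2]<.175)&(cv2.cvtColor(p,cv2.COLOR_RGB2HSV)[...,1]>150)
    if n.sum()>20: axis(W[n],c+" orange")
cv2.imwrite("pics/e.png",cv2.resize(np.hstack(ims[::2])[:,:,::-1],(800,300)))
E
```

```text
t: 12.55
ee_pos: [0.6339, -0.0601, 0.1667]
orientation: [-0.025, 1.0, 0.0, -0.0]
wrist_force: [-0.0, -0.2, 0.6]
grip_width: 0.602
grasp_force: 0.0
t: 13.55
ee_pos: [0.6353, -0.0604, 0.3091]
orientation: [-0.025, 1.0, -0.001, 0.003]
wrist_force: [-0.4, -0.4, 0.7]
grip_width: 0.598
grasp_force: 0.0
side orange_headset_crown [0.6325, -0.0637, 0.1557] 0.71
side rail_mid [0.6342, -0.0582, 0.1361] 0.69
side orange 554 mean [ 0.632 -0.048  0.091] mid [ 0.636 -0.048] yaw 0.038 len 0.159 sd 0.0099 z 0.033 0.167
scene orange_headset_crown [0.6334, -0.0633, 0.15] 0.78
scene rail_mid [0.6351, -0.0609, 0.1392] 0.88
scene blue_headset_crown [0.462, -0.1868, 0.1286] 0.65
scene orange 514 mean [ 0.609 -0.067  0.109] mid [ 0.629 -0.067] yaw 3.123 len 0.151 sd 0.0083 z 0.034 0.167
wrist orange_headset_crown [0.6328, -0.0581, 0.1563] 0.58
wrist rail_mid [0.6364, -0.0598, 0.1347] 0.77
wrist blue_headset_crown [0.6302, -0.0554, 0.1539] 0.33
wrist orange 1893 mean [ 0.615 -0.062  0.136] mid [ 0.63  -0.061] yaw 0.043 len 0.149 sd 0.0077 z 0.036 0.168
```

View pics/e.png

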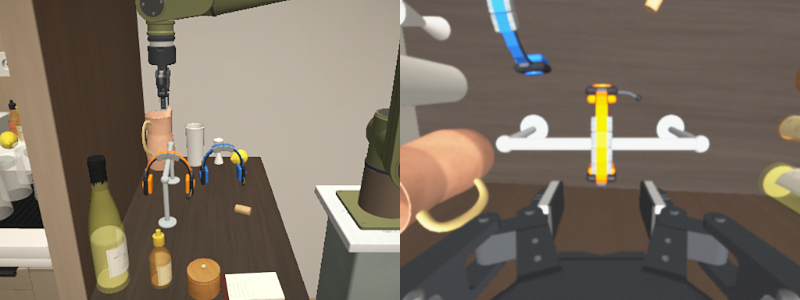

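It hangs square on the bar and the gripper is clear. I'll let it settle, check the tilt once more, and hand in if it's good.

```bash
for i in 1 2; do python3 -m jog '[0,0,0,0,-0.2, 0,0,0,0,-0.2, 0,0,0,0,-0.2, 0,0,0,0,-0.2, 0,0,0,0,-0.2, 0,0,0,0,-0.2, 0,0,0,0,-0.2, 0,0,0,0,-0.2, 0,0,0,0,-0.2, 0,0,0,0,-0.2]' >/dev/null
python3 - <<'E'
from h import *
p,W=cloud("side"); print([np.round(r["centre"],3) for r in nets.tip_of("orange_headset_crown","side")[:1]])
with np.errstate(invalid='ignore'):
    n=(np.hypot(W[...,0]-.635,W[...,1]+.06)<.11)&(W[...,2]>.02)&(W[...,2]<.18)&(cv2.cvtColor(p,cv2.COLOR_RGB2HSV)[...,1]>150)
P=W[n]; L=P[P[:,0]<.585]; R=P[P[:,0]>.68]; print("min z cups",np.percentile(L[:,2],3),np.percentile(R[:,2],3), env.observe()["t"])
E
done; python3 -c "
from bench import env; print(env.job_done())"
```

```text
[array([ 0.636, -0.061,  0.155])]
min z cups 0.03724914506304307 0.03894024397148929 15.25
[array([ 0.634, -0.062,  0.156])]
min z cups 0.03690284883323695 0.03904351544523929 16.35
the job is handed in; nothing more can be done
None
```

The orange headset hangs level and square on the bar by its crown pad, within about 4 mm of the middle of the rail. It is released with the gripper clear, the blue headset was left standing where it was, and the job was handed in at about 16 s; no verdict came back.

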